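# Roll a bronze roller up the loading gutter and bolt it in

## Robot

A 6-joint arm with a two-finger parallel gripper is mounted at the origin on the work surface. World frame = base frame: x ahead of the robot, y to its left, z up, the work surface at z = 0. Lengths are in m, angles in rad, forces in N, time in s.
With the tool pointing down it reaches from about 0.35 to 0.975 m from the base axis. Payload 7.1 kg.
Tool frame: the origin (TCP) lies midway between the tips of the shut fingers; the grasp point (between the pads) lies grip_depth behind it (grip_depth is the distance from the TCP to the grasp point, in m); z points along the fingers, y is the direction in which the jaws open and shut (so a half turn about z gives the same grasp; the last joint's range is limited). The gripper opens to 88 mm and grips with 3 to 60 N. Pads are 20 mm wide; open, the fingers measure 115 mm over their backs; the gripper's body (75 mm by 178 mm) begins 61 mm behind the grasp point.
Start: joints at [-0.019, 0.423, 1.63, -0, 1.089, -0.019], TCP at [0.625, 0, 0.223] pointing down, gripper open.
Joint ranges: [-3, 3], [-0.9, 2.11], [0.09, 2.58], [-1.31, 4.45], [0.11, 2.69], [-2.54, 2.54]. Speed limits (rad/s): [2.39, 2.39, 3.01, 3.14, 3.14, 3.14].

## Interface

Orientations are given as a rotation vector (axis times angle).
In Python, from bench import sense, camera, calibration, hand_in, find_in, silhouettes, tip_of, grip_depth gives the robot as it stands.
- The arm moves only by the shell command python3 -m inch 'ROWS' [FORCE]. ROWS is JSON, a list of rows, each a list of 3 entries, a list of its own where there are three numbers: the opening, from 0 (shut) to 1 (fully open), then the shift along the world's x, y, z in cm, then the turn, a rotation vector about the world's x, y, z in degrees. In form: [[fingers, [x, y, z], [wx, wy, wz]], ...]. A call has 1 to 10 rows; each row shifts and turns the pose as measured when the row begins; what a row does not reach is not made up. A row lasts 1/8 s, in which the tool goes at most 62.5 mm and 10.7 degrees, less where a joint would pass 70% of its speed; a pose out of reach is approached as far as the arm can. A call is refused whole if a number of a shift passes 6.25 or a number of a turn 10.7, either way. A call with a gripper value outside its range is refused whole. The fingers move at their own pace and stop on an object; FORCE is the grip in N (left out, the last holds). Time passes only in rows, so rows that do not move let the fingers close. It gives the time, the measured TCP pose, the force and the opening at its end, in the units of the state.
- sense(): the state, without advancing time (a new reading comes with each control period).
- camera(name): name is "scene" or "side" or "wrist"; returns the picture (420x560x3 uint8, red, green, blue); there is no depth.
- calibration(name): a dict with "mtx" (3x3 intrinsics, pixels), "R" (3x3) and "t" (3): a world point X has camera coordinates R X + t. Camera axes: x right, y down, z forward; pixel columns grow to the right and rows downward; lengths in m; the calibration is good to about 2 mm. A picture is of the moment at which its call begins: read the wrist's pose just before it. calibration takes no time and is no camera call; for the wrist camera it gives the pose at the moment of the call.
- hand_in(): hands the job in, once; it reports no verdict.
Trained networks look in the newest picture that a camera, given by its name, has taken for a name from the list of things; names that differ only in an ending like _2 or _b are one class to them, and where a whole thing is asked for, a point or a joint stands for the part that bears it (a point fixed in the world has none). Each returns a list of dicts, best first, with "score" (0 to 1); they miss things now and then, are a little off and sometimes report something else, mostly with a low value. They report only what shows in the picture. A call takes as long as a camera call. They do not tell look-alikes from the thing itself.
- find_in(camera, label): "location" ([x, y, z] in m, in the coordinates of the camera as it stood for that picture, good to about 4 mm: the middle of the surface that is visible of it).
- silhouettes(camera, label): "pixels" (420x560 bool, what is visible of it).
- tip_of(camera, label): "location" ([x, y, z] in m, in the coordinates of the camera as it stood for that picture, good to about 4 mm: a listed point, or the origin of a listed thing).
The state is a dict: "time_s": time; "joint_pos": joint angles; "dq": joint speeds; "effort": joint torques, N m; "eef_pos": TCP position; "orientation": TCP orientation; "contact_force": force on the tool from outside, world axes, zero at the start; "ft_torque": the same for the moment, N m; "gripper_width": opening from 0.0 (shut) to 1.0 (fully open).
Only numpy, scipy, OpenCV 4.12 (cv2) and the standard library are available. Lean on these libraries where they do the work, as an engineer would, in place of code of your own. Each camera call takes 0.05 s, during which the arm holds its last target.

## Task

On the loading fixture, push the brass-coloured roller up the sloped blue gutter with the fingertips until it drops into the yellow pocket against the stop at the top, so that it cannot roll back. Then push the red knob to slide the cross bolt fully home behind the roller. Keep the roller in the gutter, never lifting it, and leave the other things on the plate and bench where they are.

Things in the scene. Friction and masses are not known exactly. Their poses are not given: they have to be found in the camera images.
- fixture: Loading fixture fixed to the bench: dark steel plate 300x250x12 mm. Origin: centre of the plate's underside, on the bench; z up, x level along the gutter, uphill. Gutter centre line at y = -45 mm, floor rising at 0.105 rad: blue floor top at height 45 mm + 0.105 x. 50 mm wide inside; walls 5 mm thick, 10 mm above the floor. Low stop at the bottom, 14 mm tall, x -123 to -111 mm.
- step (a point): Middle of the edge where the blue floor ends, at fixture x 68, y -45, height 52 mm: a step 5 mm down into the yellow pocket. The upright yellow stop plate beyond has its face at about x 107 mm and stands 45 mm above the blue floor's line. In the pocket the roller has 1.5 mm play; the step keeps it from rolling back.
- roller: Loose, smooth, lightly oiled brass-coloured roller, diameter 50, length 44 mm, 0.35 to 0.65 kg, lying across the gutter, a dark bore in each end. Origin at its centre; its axis is its own y. It rolls and turns freely; left on the slope it rolls back down. Starts resting on the low stop, centre at fixture x -89 mm, height 61 mm.
- pocket (a point): Where the roller's centre is when it rests in the pocket: fixture x 81, y -45, height 74 mm.
- bolt (a joint): Travel of the cross bolt, m: 0 drawn back, 0.045 fully home; starts 0 to 0.008. Slides level along fixture -y, across the gutter, against about 1.5 N of friction; stays where left. 12 mm steel rod at fixture x 47, height 72 mm; tip at y -11 mm at 0. Home, it lies 3 mm behind the seated roller. Runs in a dark guide block, y -9 to +9 mm, top at 82 mm.
- knob_top (a point): Centre of the top of the bolt's red knob, an upright cylinder of diameter 20 mm, 42 mm tall (heights 62 to 104 mm), beside the gutter on its +y side: at bolt 0 it is at fixture x 47, y +63 mm, and it moves with the bolt. Push on the side away from the gutter.
- bushing: Bystander: loose copper-coloured stepped bushing standing on the base plate, diameter 34, height 32 mm; origin at the centre of its foot.
- dowel: Bystander: loose steel dowel pin standing on the base plate, diameter 16, height 45 mm; origin at its foot.
- wrench: Bystander: loose wrench lying on the bench to the robot's right.
- collar: Bystander: loose dark steel collar, outside diameter 64, height 16 mm, on the bench to the right.
- vblock: Bystander: loose steel V-block, 60 x 50 x 42 mm, on the bench to the right and far.
- hammer: Bystander: loose hammer lying on the bench to the left.
- oil: Bystander: loose yellow oil bottle, diameter 56, height 130 mm, on the bench to the left and far.
Not all that is in view belongs to the job. What is shaped like the roller but turquoise is not meant.

How it is judged:
By the outcome, as a careful person would: the job done as asked, in the order asked, and still so for the second after the job is handed in, with the robot touching nothing.
It also fails if it takes over 43 s, if anything falls off the work surface, if the arm or the gripper's body presses on something with over 40 N, if the wrist force passes 120 N, or if a joint passes its speed limit or range.

## Working session

There is one attempt and no reset: what is moved stays moved. The work goes in short steps, Python scripts to look and compute and a shell command to move; the robot and the scene stay as the last step left them, time stands still between calls to the robot, and variables do not carry over. Pictures are saved under pics/ and viewed, and the job is handed in when it is done.

```bash
ls; mkdir -p pics
cat > h.py <<'E'
import numpy as np,cv2
from bench import *
def snap(n,f):
    im=camera(n); cv2.imwrite('pics/'+f,im[:,:,::-1]); return im
def w(n,p):
    c=calibration(n); return np.array(c['R']).T@(np.array(p)-np.array(c['t']))
def px(n,X):
    c=calibration(n); p=np.array(c['mtx'])@(np.array(c['R'])@np.array(X)+np.array(c['t'])); return p[:2]/p[2]
E
python3 - <<'E'
from h import *
np.set_printoptions(precision=4,suppress=True)
s=sense();print(s['time_s'],s['eef_pos'],s['orientation'],s['contact_force'],grip_depth() if callable(grip_depth) else grip_depth)
for n in ['scene','side']:
    snap(n,n+'1.png')
    for l in ['step','pocket','roller','knob_top','fixture','bushing','dowel']:
        for d in tip_of(n,l)[:3]: print(n,l,round(d['score'],2),w(n,d['location']))
print(sense()['time_s'])
E
```

```text
pics
0.0 [0.6244 0.0001 0.2219] [-2.2206 -2.2207  0.0016] [-0.9517  0.2523  0.4388] 0.0187
scene step 0.74 [0.6021 0.1358 0.0505]
scene pocket 0.63 [0.6109 0.1485 0.073 ]
scene roller 0.69 [ 0.3925 -0.1986  0.0256]
scene roller 0.65 [0.7875 0.0162 0.0256]
scene roller 0.64 [ 0.5436 -0.0072  0.0669]
scene knob_top 0.67 [0.5034 0.16   0.103 ]
scene fixture 0.55 [ 0.5398  0.0937 -0.0001]
scene bushing 0.55 [0.4173 0.0228 0.0101]
scene dowel 0.59 [0.454  0.079  0.0157]
scene dowel 0.59 [0.503  0.1563 0.1017]
side step 0.69 [0.602  0.142  0.0481]
side pocket 0.61 [0.6074 0.1494 0.0707]
side roller 0.84 [ 0.3915 -0.2009  0.0249]
side roller 0.57 [0.7863 0.0236 0.0266]
side roller 0.53 [ 0.5447 -0.0053  0.0648]
side knob_top 0.51 [0.5054 0.1597 0.1064]
side fixture 0.83 [ 0.5362  0.0949 -0.0052]
side bushing 0.48 [0.4197 0.0243 0.012 ]
side dowel 0.53 [0.4565 0.0805 0.0139]
0.8
```

View pics/scene1.png

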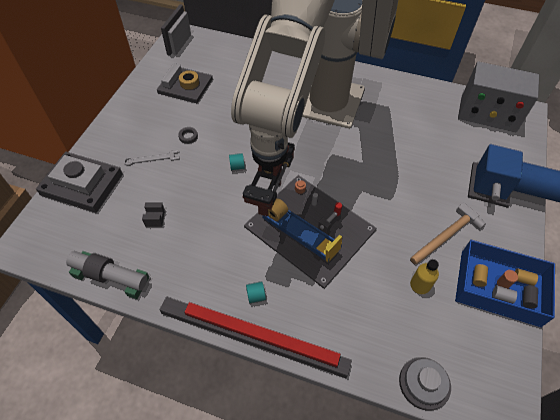

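View pics/side1.png

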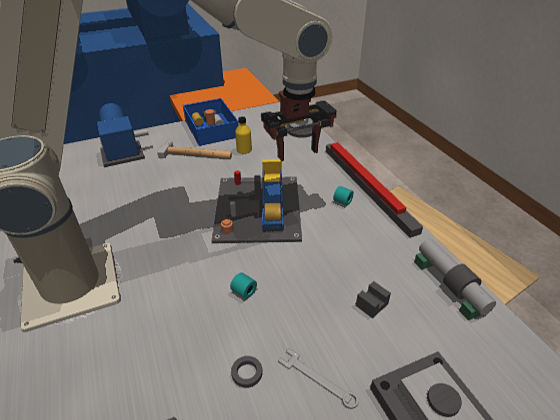

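Run:
```python
from h import *
from scipy.optimize import least_squares
np.set_printoptions(precision=4,suppress=True)
# fixture-frame points vs world measurements
F=np.array([[68,-45],[81,-45],[-89,-45],[47,63],[0,0],[68,-45],[81,-45],[-89,-45],[47,63],[0,0]])/1000
W=np.array([[.6021,.1358],[.6109,.1485],[.5436,-.0072],[.5034,.16],[.5398,.0937],[.602,.142],[.6074,.1494],[.5447,-.0053],[.5054,.1597],[.5362,.0949]])
def T(p,F): c,s=np.cos(p[2]),np.sin(p[2]); return F@np.array([[c,s],[-s,c]])+p[:2]
r=least_squares(lambda p:(T(p,F)-W).ravel(),[.54,.09,1.1])
print(r.x,np.degrees(r.x[2]));print((T(r.x,F)-W)*1000)
```

```text
[0.5379 0.0932 1.1636] 66.67015561649403
[[ 4.0029  2.0217]
 [ 0.3512  1.2588]
 [ 0.3271  0.8579]
 [-4.7836  1.3092]
 [-1.9476 -0.4976]
 [ 4.1029 -4.1783]
 [ 3.8512  0.3588]
 [-0.7729 -1.0421]
 [-6.7836  1.6092]
 [ 1.6524 -1.6976]]
```

The pictures show the fixture with its gutter running from the roller (scene px ~278,208) up to the yellow stop (~333,245). The knob is at ~338,208, and the turquoise look-alikes are off the plate. Next I'll refine the pose with a wrist view and a refit that includes the bolt offset.

```bash
cat > fit.py <<'E'
from h import *
from scipy.optimize import least_squares
np.set_printoptions(precision=4,suppress=True)
L=[('step',68,-45,52),('pocket',81,-45,74),('roller',-89,-45,61),('knob_top',47,63,104),('fixture',0,0,0)]
E
python3 - <<'E'
from fit import *
W=[[(.6021,.1358),(.602,.142)],[(.6109,.1485),(.6074,.1494)],[(.5436,-.0072),(.5447,-.0053)],[(.5034,.16),(.5054,.1597)],[(.5398,.0937),(.5362,.0949)]]
snap('wrist','w1.png')
for i,(l,*_) in enumerate(L):
    for d in tip_of('wrist',l)[:2]:
        p=w('wrist',d['location']);print(l,round(d['score'],2),p)
        q=np.mean(W[i],0)
        if np.hypot(*(p[:2]-q))<.02: W[i].append(tuple(p[:2]))
# side/scene silhouettes: plate corners
def T(p,f): c,s=np.cos(p[2]),np.sin(p[2]); return np.array([c*f[0]-s*f[1],s*f[0]+c*f[1]])+p[:2]
def res(p):
    r=[]
    for i,(l,x,y,z) in enumerate(L):
        f=(x/1000,y/1000-(p[3] if l=='knob_top' else 0))
        for m in W[i]: r+=list((T(p,f)-m)*(0.7 if l=='fixture' else 1))
    return r
r=least_squares(res,[.54,.09,1.16,.004],x_scale=[.01,.01,.1,.01]);print(r.x,np.degrees(r.x[2]));print(np.round(np.array(r.fun).reshape(-1,2)*1000,1).tolist())
P=r.x
# overlay on all pictures
H=[(-.15,-.125,.012),(.15,-.125,.012),(.15,.125,.012),(-.15,.125,.012),(.068,-.07,.052),(.068,-.02,.052),(-.123,-.07,.042),(-.123,-.02,.042),(.107,-.07,.101),(.107,-.02,.101),(.047,.063-P[3],.104)]
for n,f in [('scene','scene1'),('side','side1'),('wrist','w1')]:
    im=cv2.imread(f'pics/{f}.png')
    c=[px(n,(*T(P,h[:2]),h[2])) for h in H]
    big=cv2.resize(im,None,fx=4,fy=4,interpolation=cv2.INTER_CUBIC)
    for q in c: 
        if np.all(np.abs(q)<2000): cv2.circle(big,tuple(int(v*4+2) for v in q),4,(0,255,0),1)
    m=np.mean(c,0)*4
    if n=='wrist': cv2.imwrite(f'pics/{f}_o.png',cv2.resize(big,(800,600)))
    else:
        x0=int(np.clip(m[0]-400,0,1440));y0=int(np.clip(m[1]-300,0,1080)); cv2.imwrite(f'pics/{f}_o.png',big[y0:y0+600,x0:x0+800])
E
```

```text
step 0.7 [0.6053 0.1388 0.053 ]
step 0.35 [0.4188 0.0268 0.0114]
pocket 0.81 [0.6129 0.1501 0.0772]
roller 0.92 [ 0.5466 -0.0051  0.0644]
roller 0.87 [0.7869 0.0177 0.0197]
knob_top 0.62 [0.4968 0.1559 0.1054]
fixture 0.68 [0.5362 0.087  0.0026]
[0.537  0.0928 1.1784 0.0054] 67.51684604767864
[[2.5, 2.6], [2.6, -3.6], [-0.7, -0.4], [-1.3, 1.9], [2.2, 1.0], [-3.3, 0.3], [1.0, 0.5], [-0.1, -1.4], [-2.0, -1.6], [-1.7, -1.7], [-3.7, -1.4], [5.0, 2.4], [-1.9, -0.6], [0.6, -1.5], [0.6, 4.0]]
```

View pics/scene1_o.png

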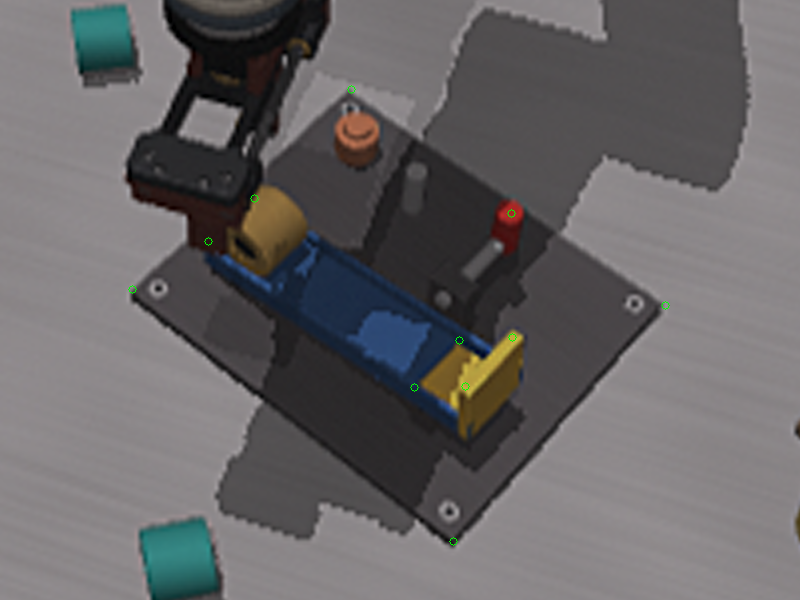

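View pics/side1_o.png

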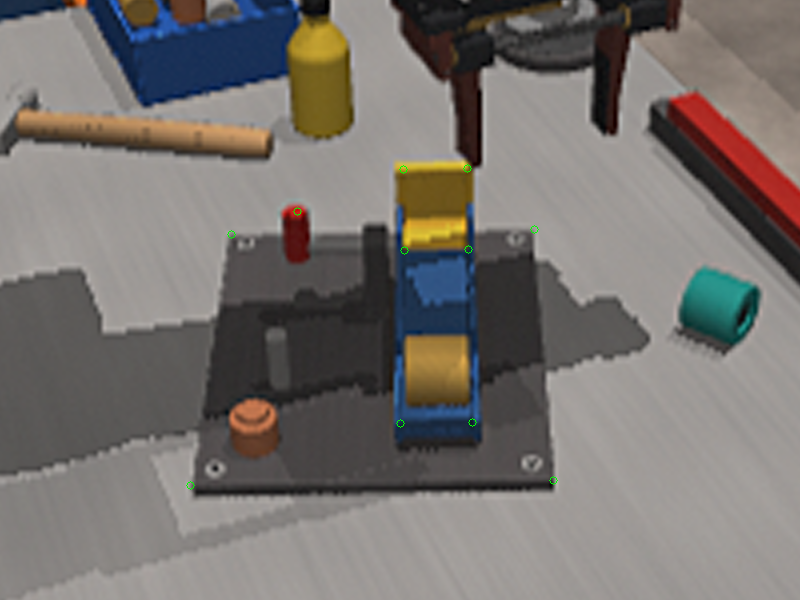

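View pics/w1_o.png

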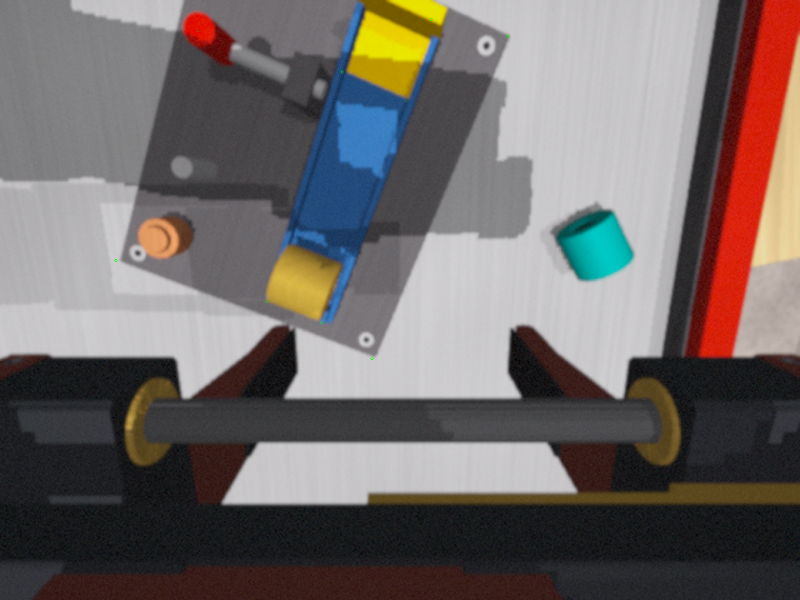

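The overlay fits: projected plate corners and gutter edges are within 1–2 mm. The bolt is about 5 mm in, and the yaw is about 67.5°. I'll move behind the roller with the fingers shut.

```bash
python3 -m inch '[[0,[-2.5,-1.45,-1],[0,0,-5.6]],[0,[-2.5,-1.45,-1],[0,0,-5.6]],[0,[-2.5,-1.45,-1],[0,0,-5.6]],[0,[-2.5,-1.45,-1],[0,0,-5.7]],[0,[0,0,-3],[0,0,0]],[0,[0,0,-3],[0,0,0]],[0,[0,0,0],[0,0,0]]]' 30
cat > st.py <<'E'
from h import *
from scipy.spatial.transform import Rotation as R
P=np.array([.538,.093]);a=np.radians(67.5);u=np.array([np.cos(a),np.sin(a)]);v=np.array([-u[1],u[0]])
def st():
    s=sense();e=np.array(s['eef_pos']);d=e[:2]-P
    M=R.from_rotvec(s['orientation']).as_matrix()
    f=np.array(s['contact_force'])
    print('t',round(s['time_s'],2),'eef',e.round(4),'fix mm',np.round([1000*d@u,1000*d@v,1000*e[2]],1),'yaw tooly',np.degrees(np.arctan2(M[1,1],M[0,1])).round(2),'toolz',M[:,2].round(3),'F u,v,z',np.round([f[:2]@u,f[:2]@v,f[2]],2),'grip',round(s['gripper_width'],3))
if __name__=='__main__': st()
E
python3 st.py
```

```text
time_s: 1.98
eef_pos: [0.5228, -0.0596, 0.1217]
orientation: [2.621, 1.726, 0.004]
contact_force: [-0.7, -0.5, -0.6]
gripper_width: 0.242
t 1.98 eef [ 0.5228 -0.0596  0.1217] fix mm [-146.8  -44.3  121.7] yaw tooly -23.26 toolz [ 0.004 -0.001 -1.   ] F u,v,z [-0.71  0.5  -0.56] grip 0.242
```

```bash
python3 -m inch '[[0,[0,0,-2.2],[0,0,0.5]],[0,[0,0,-2.2],[0,0,0]],[0,[0,0,-2.2],[0,0,0]],[0,[0,0,0],[0,0,0]]]' 
python3 st.py
python3 - <<'E'
from h import *
snap('side','s2.png');im=cv2.imread('pics/s2.png');cv2.imwrite('pics/s2c.png',cv2.resize(im[120:300,150:390],None,fx=3.3,fy=3.3))
E
```

```text
time_s: 2.48
eef_pos: [0.5272, -0.0599, 0.0591]
orientation: [2.609, 1.736, 0.012]
contact_force: [0.7, 0.2, 0.4]
gripper_width: 0.004
t 2.48 eef [ 0.5272 -0.0599  0.0591] fix mm [-145.4  -48.5   59.1] yaw tooly -22.71 toolz [ 0.011 -0.002 -1.   ] F u,v,z [ 0.47 -0.58  0.43] grip 0.004
```

View pics/s2c.png

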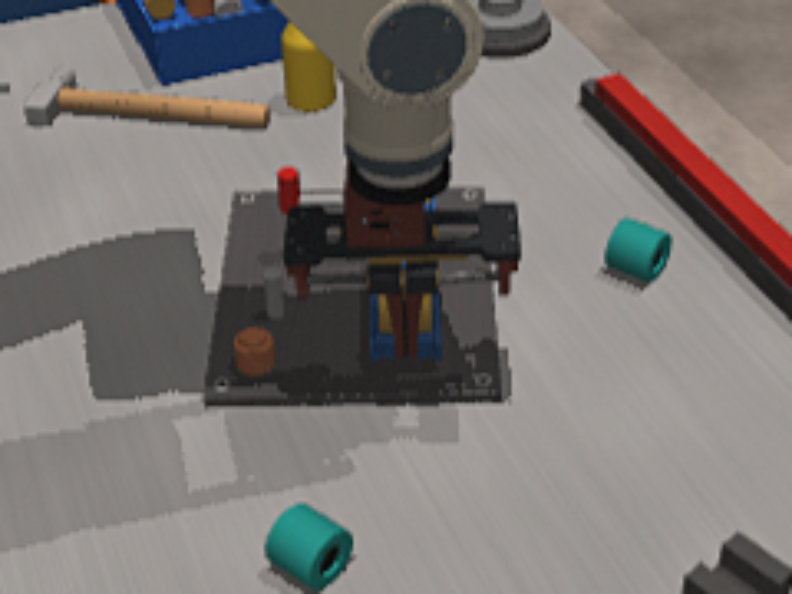

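Fingers (crop px ~406,330) are centred behind the roller. I'll approach and start the push.

```bash
python3 -m inch '[[0,[0.15,0.75,-0.4],[0,0,0]],[0,[0.25,0.75,0],[0,0,0]],[0,[0.2,0.55,0],[0,0,0]],[0,[0.2,0.5,0.05],[0,0,0]],[0,[0.2,0.5,0.05],[0,0,0]],[0,[0.2,0.5,0.05],[0,0,0]]]' 
python3 st.py
```

```text
time_s: 3.28
eef_pos: [0.543, -0.0226, 0.061]
orientation: [2.604, 1.734, 0.02]
contact_force: [-1.3, -2.1, 0.9]
gripper_width: 0.005
t 3.27 eef [ 0.543  -0.0226  0.061 ] fix mm [-104.8  -48.8   61. ] yaw tooly -22.68 toolz [ 0.018 -0.004 -1.   ] F u,v,z [-2.47  0.43  0.87] grip 0.005
```

```bash
python3 -m inch '[[0,[0.15,0.55,0.0],[0,0.5,0]],[0,[0.1,0.6,-0.3],[0,0.5,0]],[0,[0.1,0.6,-0.3],[0,0,0]],[0,[0.15,0.6,-0.3],[0,0,0]],[0,[0.15,0.6,0.05],[0,0,0]],[0,[0.15,0.6,0.05],[0,0,0]]]' 
python3 st.py
python3 - <<'E'
from h import *
snap('scene','c3.png');im=cv2.imread('pics/c3.png');cv2.imwrite('pics/c3c.png',cv2.resize(im[150:310,210:410],None,fx=3.6,fy=3.6))
E
```

```text
time_s: 4.03
eef_pos: [0.5512, 0.0154, 0.0519]
orientation: [2.613, 1.74, -0.005]
contact_force: [-0.4, -1.7, 1.2]
gripper_width: 0.004
t 4.03 eef [0.5512 0.0154 0.0519] fix mm [-66.7 -41.9  51.9] yaw tooly -22.69 toolz [-0.002 -0.004 -1.   ] F u,v,z [-1.73 -0.27  1.15] grip 0.004
```

View pics/c3c.png

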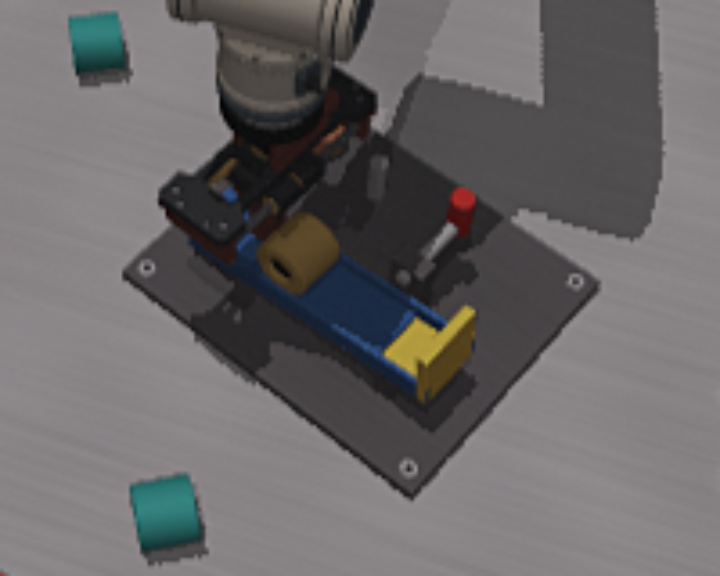

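The roller (crop px ~300,255) is ahead of the fingers and square in the gutter. I'll keep pushing.

```bash
python3 -m inch '[[0,[0.25,0.55,0.06],[0,0,0]],[0,[0.25,0.55,0.06],[0,0,0]],[0,[0.25,0.55,0.06],[0,0,0]],[0,[0.25,0.55,0.06],[0,0,0]],[0,[0.25,0.55,0.06],[0,0,0]],[0,[0.25,0.55,0.06],[0,0,0]],[0,[0.25,0.55,0.06],[0,0,0]],[0,[0.25,0.55,0.06],[0,0,0]],[0,[0.25,0.55,0.06],[0,0,0]],[0,[0.25,0.55,0.06],[0,0,0]]]' 
python3 st.py
```

```text
time_s: 5.32
eef_pos: [0.5781, 0.0745, 0.0587]
orientation: [2.613, 1.74, -0.005]
contact_force: [-0.9, -2.4, 0.9]
gripper_width: 0.004
t 5.33 eef [0.5781 0.0745 0.0587] fix mm [ -1.7 -44.1  58.7] yaw tooly -22.69 toolz [-0.001 -0.004 -1.   ] F u,v,z [-2.6  -0.07  0.95] grip 0.004
```

```bash
python3 -m inch '[[0,[0.19,0.46,0.05],[0,0,0]],[0,[0.19,0.46,0.05],[0,0,0]],[0,[0.19,0.46,0.05],[0,0,0]],[0,[0.19,0.46,0.05],[0,0,0]],[0,[0.19,0.46,0.05],[0,0,0]],[0,[0.12,0.28,0.03],[0,0,0]],[0,[0.12,0.28,0.03],[0,0,0]],[0,[0.08,0.18,0.02],[0,0,0]]]' 
python3 st.py
python3 - <<'E'
from h import *
snap('scene','c4.png');im=cv2.imread('pics/c4.png');cv2.imwrite('pics/c4c.png',cv2.resize(im[180:300,240:400],None,fx=5,fy=5))
E
```

```text
time_s: 6.32
eef_pos: [0.5918, 0.1076, 0.0621]
orientation: [2.613, 1.74, -0.004]
contact_force: [-1.1, 0.2, 0.4]
gripper_width: 0.004
t 6.33 eef [0.5918 0.1076 0.0621] fix mm [ 34.1 -44.1  62.1] yaw tooly -22.68 toolz [-0.001 -0.003 -1.   ] F u,v,z [-0.26  1.13  0.39] grip 0.004
```

View pics/c4c.png

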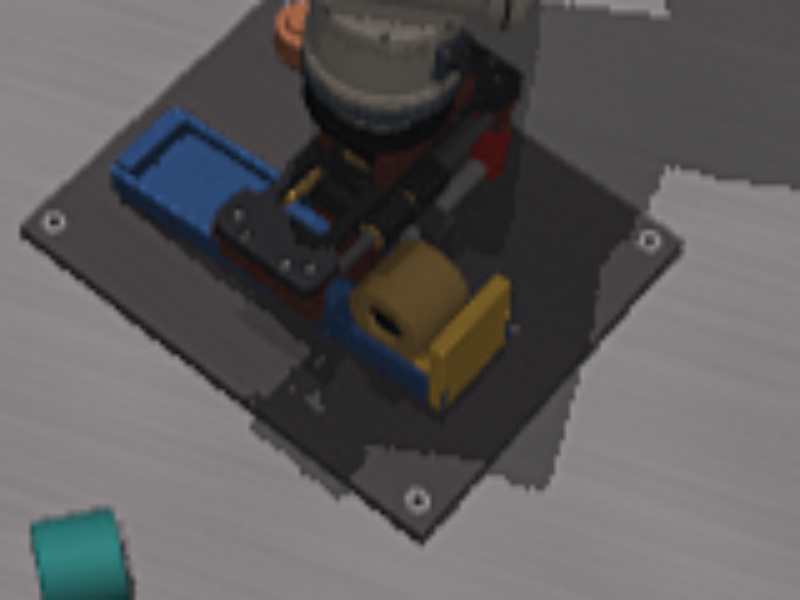

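The push force fell to zero and the roller is against the yellow stop (crop px ~415,295), so it seems to have dropped in. I'll nudge a little further to confirm it sits against the stop.

```bash
python3 -m inch '[[0,[0.1,0.24,0.03],[0,0,0]],[0,[0.1,0.24,0.03],[0,0,0]],[0,[0.06,0.14,0.02],[0,0,0]]]' 
python3 st.py
python3 - <<'E'
from fit import *
snap('side','s5.png');
import st
for d in tip_of('side','roller')[:3]:
    p=w('side',d['location']);q=p[:2]-st.P;print(round(d['score'],2),(q@st.u*1000).round(1),(q@st.v*1000).round(1),p.round(4))
E
```

```text
time_s: 6.75
eef_pos: [0.5947, 0.1144, 0.0629]
orientation: [2.613, 1.74, -0.004]
contact_force: [-0.4, 0.2, 0.2]
gripper_width: 0.004
t 6.75 eef [0.5947 0.1144 0.0629] fix mm [ 41.5 -44.2  62.9] yaw tooly -22.69 toolz [-0.001 -0.003 -1.   ] F u,v,z [-0.02  0.45  0.18] grip 0.004
0.76 -330.5 28.9 [ 0.3848 -0.2013  0.0268]
0.65 28.8 -256.3 [0.7858 0.0215 0.0271]
0.54 78.2 -44.2 [0.6088 0.1483 0.0767]
```

```bash
python3 -m inch '[[0,[-0.4,-0.9,0],[0,0,0]],[0,[-0.2,-0.5,1.5],[0,0,0]],[0,[0,0,3],[0,0,0]],[0,[0,0,3],[0,0,0]],[0,[-2,0.8,0],[0,0,0]],[0,[-3,1.2,0],[0,0,0]],[0,[-3,1.2,0],[0,0,0]],[0,[-3,1.2,0],[0,0,0]],[0,[-1.5,1.8,0],[0,0,0]],[0,[0,0,0],[0,0,0]]]' 
python3 st.py
python3 - <<'E'
from fit import *
import st
def sh(p):
    q=p[:2]-st.P;return np.round([q@st.u*1000,q@st.v*1000,p[2]*1000],1)
for n in ['scene','side','wrist']:
    im=snap(n,n+'6.png')
    for l in ['roller','knob_top']:
        for d in tip_of(n,l)[:3]: print(n,l,round(d['score'],2),sh(w(n,d['location'])))
im=cv2.imread('pics/scene6.png');a=cv2.resize(im[180:300,240:400],(560,420))
im=cv2.imread('pics/side6.png');b=cv2.resize(im[130:270,190:350],(480,420))
cv2.imwrite('pics/m6.png',cv2.resize(np.hstack([a,b]),(800,323)))
E
```

```text
time_s: 8.1
eef_pos: [0.4605, 0.1587, 0.1488]
orientation: [2.615, 1.732, 0.008]
contact_force: [1.6, 0.6, 0.5]
gripper_width: 0.0
t 8.1 eef [0.4605 0.1587 0.1488] fix mm [ 31.   96.8 148.8] yaw tooly -22.95 toolz [ 0.007 -0.001 -1.   ] F u,v,z [ 1.18 -1.25  0.46] grip 0.0
scene roller 0.87 [ 80.  -45.   76.8]
scene roller 0.57 [-328.1   23.5   27. ]
scene roller 0.17 [308.  230.2   3.4]
scene knob_top 0.53 [ 46.8  60.2 106.6]
side roller 0.61 [-329.5   25.3   24.7]
side roller 0.57 [ 80.4 -46.5  74.2]
side knob_top 0.67 [ 49.3  58.1 101.5]
side knob_top 0.41 [-542.3    9.4    1.5]
wrist roller 0.73 [ 84.3 -47.4  75.8]
wrist knob_top 0.71 [ 45.6  60.5 104.5]
```

View pics/m6.png

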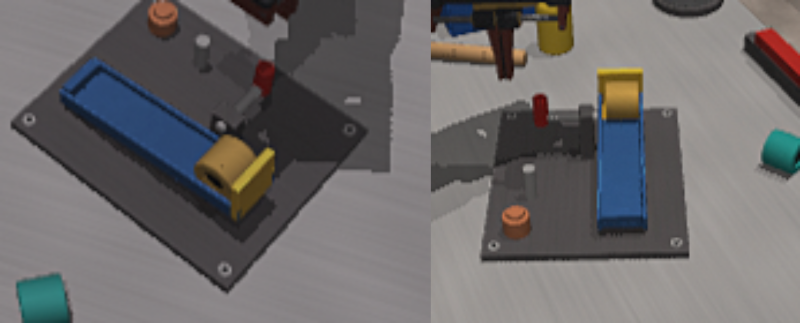

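View pics/wrist6.png

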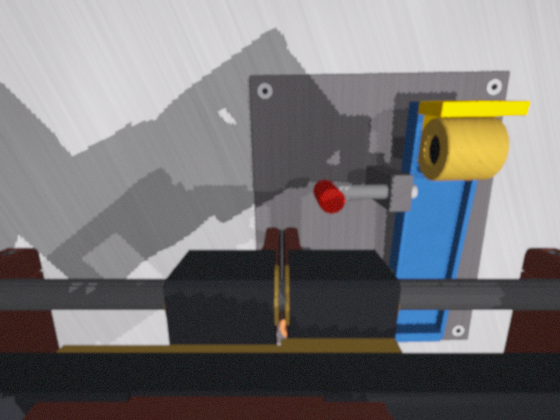

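All three cameras agree that the roller is seated at fixture (80, −45, 75). The knob is at y ≈ 59.5. Next I'll lower the fingers beside the knob on its outer side.

```bash
python3 -m inch '[[0,[0.2,0.8,0],[0,-0.2,0]],[0,[0,0.8,-2],[0,0,0.3]],[0,[0,0,-2.2],[0,0,0]],[0,[0,0,-2.2],[0,0,0]],[0,[0,0,-0.8],[0,0,0]]]' 
python3 st.py
```

```text
time_s: 9.18
eef_pos: [0.4656, 0.1765, 0.0744]
orientation: [2.61, 1.735, 0.017]
contact_force: [0.7, -0.1, -0.1]
gripper_width: 0.006
t 9.18 eef [0.4656 0.1765 0.0744] fix mm [49.5 98.8 74.4] yaw tooly -22.78 toolz [ 0.013 -0.    -1.   ] F u,v,z [ 0.22 -0.7  -0.08] grip 0.006
```

```bash
python3 -m inch '[[0,[0.6,-0.3,0],[0,0.3,0]],[0,[0.6,-0.3,0],[0,0.3,0]],[0,[0.6,-0.27,0],[0,0,0]],[0,[0.6,-0.25,0],[0,0,0]],[0,[0.6,-0.25,0],[0,0,0]],[0,[0.6,-0.25,0],[0,0,0]]]' 
python3 st.py;  python3 - <<'E'
from h import *
snap('scene','c7.png');im=cv2.imread('pics/c7.png');cv2.imwrite('pics/c7c.png',cv2.resize(im[170:300,240:400],None,fx=4.5,fy=4.5))
E
```

```text
time_s: 9.93
eef_pos: [0.5046, 0.1598, 0.076]
orientation: [2.616, 1.738, 0.004]
contact_force: [-1.9, 2.3, -0.8]
gripper_width: 0.004
t 9.93 eef [0.5046 0.1598 0.076 ] fix mm [49.  56.5 76. ] yaw tooly -22.8 toolz [ 0.003  0.001 -1.   ] F u,v,z [ 1.43  2.68 -0.79] grip 0.004
```

View pics/c7c.png

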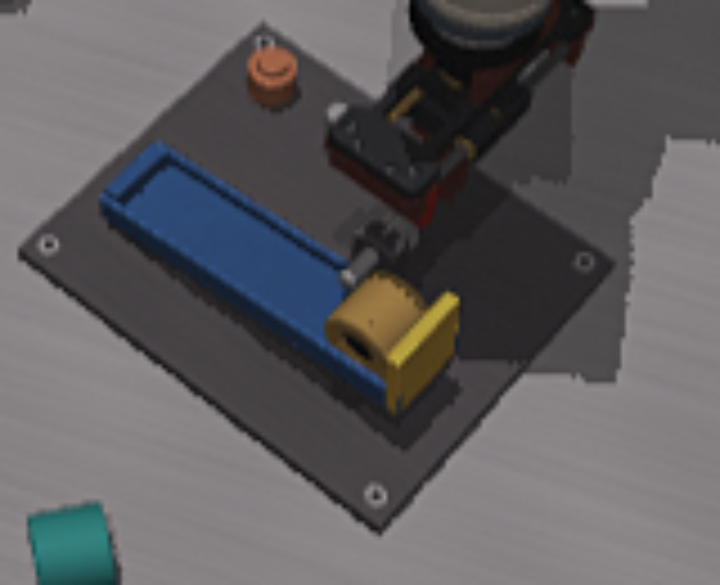

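The bolt is sliding in behind the roller (tip at crop px ~350,277). I'll push on toward the end of travel in small steps.

```bash
python3 -m inch '[[0,[0.45,-0.2,0],[0,0,0]],[0,[0.45,-0.2,0],[0,0,0]],[0,[0.15,-0.06,0],[0,0,0]],[0,[0.15,-0.06,0],[0,0,0]]]' 
python3 st.py
```

```text
time_s: 10.48
eef_pos: [0.5182, 0.1542, 0.0761]
orientation: [2.616, 1.738, 0.006]
contact_force: [-1.4, 0.9, -0.4]
gripper_width: 0.005
t 10.47 eef [0.5182 0.1542 0.0761] fix mm [49.  41.7 76.1] yaw tooly -22.8 toolz [ 0.004  0.001 -1.   ] F u,v,z [ 0.35  1.63 -0.4 ] grip 0.005
```

```bash
python3 -m inch '[[0,[0.15,-0.06,0],[0,0,0]],[0,[0.15,-0.06,0],[0,0,0]]]' 
python3 st.py
```

```text
time_s: 10.72
eef_pos: [0.5213, 0.153, 0.0761]
orientation: [2.615, 1.738, 0.005]
contact_force: [-1.4, 1.6, -0.1]
gripper_width: 0.001
t 10.72 eef [0.5213 0.153  0.0761] fix mm [49.  38.4 76.1] yaw tooly -22.8 toolz [ 0.004  0.001 -1.   ] F u,v,z [ 0.93  1.9  -0.11] grip 0.001
```

```bash
python3 -m inch '[[0,[0.15,-0.06,0],[0,0,0]]]'; python3 st.py;python3 -m inch '[[0,[0.15,-0.06,0],[0,0,0]]]' 
python3 st.py
```

```text
time_s: 10.85
eef_pos: [0.5228, 0.1524, 0.0761]
orientation: [2.615, 1.738, 0.005]
contact_force: [-0.2, 0.5, 0.6]
gripper_width: 0.003
t 10.85 eef [0.5228 0.1524 0.0761] fix mm [49.1 36.8 76.1] yaw tooly -22.79 toolz [ 0.004  0.001 -1.   ] F u,v,z [0.39 0.42 0.65] grip 0.003
time_s: 10.98
eef_pos: [0.5234, 0.152, 0.0759]
orientation: [-2.617, -1.738, -0.003]
contact_force: [-7.9, 6.7, 3.7]
gripper_width: 0.006
t 10.97 eef [0.5234 0.152  0.0759] fix mm [48.9 36.1 75.9] yaw tooly -22.82 toolz [ 0.002  0.001 -1.   ] F u,v,z [3.14 9.85 3.69] grip 0.006
```

The force jumped to about 10 N, which looks like the end stop. I'll push once more to confirm.

```bash
python3 -m inch '[[0,[0.15,-0.06,0],[0,0,0]]]'; python3 st.py;python3 -m inch '[[0,[0.1,-0.04,0],[0,0,0]]]' 
python3 st.py
```

```text
time_s: 11.1
eef_pos: [0.5233, 0.152, 0.0758]
orientation: [-2.616, -1.736, 0.001]
contact_force: [-9.2, 8.2, 5.3]
gripper_width: 0.005
t 11.1 eef [0.5233 0.152  0.0758] fix mm [48.9 36.1 75.8] yaw tooly -22.85 toolz [-0.002  0.002 -1.   ] F u,v,z [ 4.07 11.6   5.35] grip 0.005
time_s: 11.22
eef_pos: [0.5232, 0.1521, 0.0759]
orientation: [-2.614, -1.735, 0.003]
contact_force: [-4.5, 4.6, 3.2]
gripper_width: 0.007
t 11.22 eef [0.5232 0.1521 0.0759] fix mm [48.9 36.3 75.9] yaw tooly -22.87 toolz [-0.004  0.002 -1.   ] F u,v,z [2.5  5.87 3.16] grip 0.007
```

Solid stop: the tool doesn't advance any further. I'll back off, lift clear and look.

```bash
python3 -m inch '[[0,[-0.9,0.38,0],[0,0,0]],[0,[-1.8,0.75,0],[0,0,0]],[0,[0,0,3],[0,0,0]],[0,[0,0,4],[0,0,0]],[0,[-2,0.5,3],[0,0,0]],[0,[-3,-1,2],[0,0,0]],[0,[-3,-2,2],[0,0,0]],[0,[0,0,0],[0,0,0]],[0,[0,0,0],[0,0,0]]]' 
python3 st.py
python3 - <<'E'
from fit import *
import st
def sh(p):
    q=p[:2]-st.P;return np.round([q@st.u*1000,q@st.v*1000,p[2]*1000],1)
for n in ['scene','side','wrist']:
    snap(n,n+'8.png')
    for l in ['roller','knob_top','bushing','dowel']:
        for d in tip_of(n,l)[:2]: print(n,l,round(d['score'],2),sh(w(n,d['location'])))
im=cv2.imread('pics/scene8.png');a=cv2.resize(im[180:300,240:400],(560,420))
im=cv2.imread('pics/side8.png');b=cv2.resize(im[130:270,190:350],(480,420))
cv2.imwrite('pics/m8.png',cv2.resize(np.hstack([a,b]),(800,323)))
E
```

```text
time_s: 12.35
eef_pos: [0.4066, 0.1395, 0.2185]
orientation: [-2.614, -1.739, 0.002]
contact_force: [-0.2, 0.3, 0.4]
gripper_width: 0.006
t 12.35 eef [0.4066 0.1395 0.2185] fix mm [ -7.3 139.2 218.5] yaw tooly -22.72 toolz [-0.002  0.001 -1.   ] F u,v,z [0.26 0.27 0.39] grip 0.006
scene roller 0.88 [ 79.3 -44.9  77.2]
scene roller 0.74 [  21.3 -259.2   28.3]
scene knob_top 0.62 [-552.3 -142.8   -0. ]
scene knob_top 0.46 [ 48.2  16.7 104.2]
scene bushing 0.66 [-107.3   82.6   11.4]
side roller 0.87 [-331.6   22.5   24.1]
side roller 0.72 [  31.5 -256.1   26.2]
side knob_top 0.57 [ 47.   13.9 100. ]
side bushing 0.67 [-108.4   82.8   11.3]
side dowel 0.38 [-43.6  69.3  11.3]
wrist roller 0.94 [ 84.2 -47.4  78.1]
wrist knob_top 0.74 [ 44.5  19.1 107. ]
wrist knob_top 0.32 [-7.  -0.8 -1.2]
wrist bushing 0.63 [-106.2   82.    13. ]
wrist dowel 0.53 [-39.   70.3   6.6]
```

View pics/m8.png

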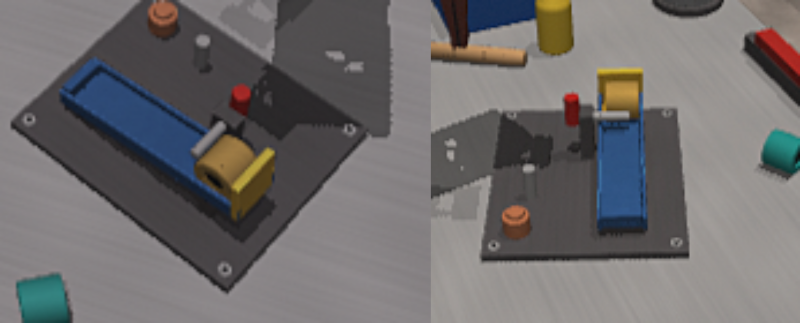

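View pics/wrist8.png

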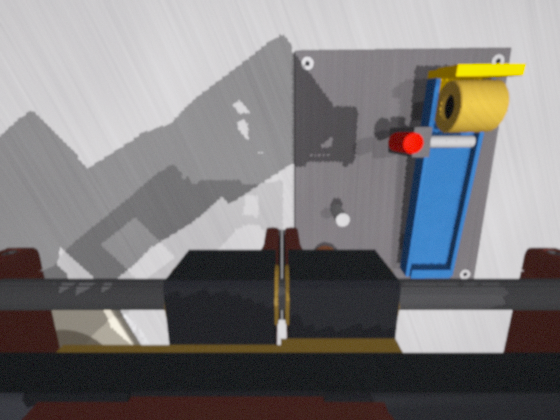

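The bolt lies across the gutter behind the seated roller (wrist px ~450,141). The knob is at y ≈ 17 mm against 18 expected, and the bushing and dowel are still standing in place.

```bash
python3 -c "
from bench import hand_in
print(hand_in())"
```

```text
the job is handed in; nothing more can be done
None
```

The roller is seated in the yellow pocket with the cross bolt fully home behind it. I handed the job in at about 13 s, with the arm clear of everything.

- **Roller:** I pushed it up the gutter with the shut fingers, with a measured push force of about 2.5 N. The force fell to zero as it dropped in. After the fingers backed off it stayed at about fixture (80, −45, 76) mm, against an expected (81, −45, 74). In the last check the scene and wrist cameras confirmed this. The side network listed only the turquoise look-alikes among the two results I printed, but its picture shows the roller in the pocket.
- **Bolt:** I pushed the knob until it met a solid stop at about 10–12 N and would not move further. The cameras put the knob at y of about 14 to 19 mm, against 18 expected when home. The bolt shows across the gutter behind the roller.
- **Other things:** The bushing and dowel are standing where they were, and everything else visible in the final pictures looked undisturbed. I did not measure the bench items again.
- **Disagreements:** Camera readings differed by up to about 5 mm. The networks gave a few false hits, including the turquoise pieces, which I ruled out by position.

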